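# Unbox the honey jar onto a serving board

### The job

Fold both ajar flaps of the delivery carton right back, so that they lean well outwards past upright and stay there; only then lift out the honey jar. Lay the top board from the spring-loaded holder flat in the middle of the slate mat, along the mat's length, leave the other two boards in the holder, and stand the jar gently upright in the middle of the laid board. Leave the vase, pitcher, mug and sugar jar where they stand.

Things in the scene. Friction and masses are not known exactly. Their poses are not given: they have to be found in the camera images.
- flap_front (a joint): front (robot side) flap of the brown delivery carton, a 60 x 212 x 4 mm cardboard leaf. Angle in rad: 0 = lying level over the carton, 1.57 = upright, above that = leaning outwards; stop at 2.8. The crease is stiff (about 0.5 N at the free edge): the flap stays where it is left. Starts between 0.45 and 1.1
- flap_rear (a joint): the same for the rear flap, on the carton's far side; mirror image
- hinge_front (a point): middle of the front flap's crease, on the carton's front top edge, 135 mm above the counter. The crease runs along the carton's y. The flap's free edge lies 60 mm from the crease, towards the carton's middle (+x of the carton) and up
- hinge_rear (a point): middle of the rear flap's crease, on the carton's rear top edge; its flap reaches towards the carton's -x and up
- carton: open brown carton fixed to the counter, 170 (x) x 220 (y) x 135 mm high, walls and floor 5 mm; origin at the centre of its underside. Long flaps on its -x and +x edges; the two short end flaps already hang down outside. Only the jar is inside
- jar_center (a point): centre, half-way up, of an upright round honey jar of amber glass with a red lid, 60 mm in diameter (body and lid alike), 110 mm tall, lid the top 30 mm, 0.25 to 0.5 kg; stands on the carton's floor, its top 20 mm below the carton's rim
- holder: black spring-loaded board holder fixed to the counter, 100 (x) x 160 (y) mm, corner guides to 83 mm high with 2 mm play round the boards; its long sides (+x and -x) are open over the middle 108 mm; origin at the centre of its underside
- lifter (a joint): rise of the holder's spring platform in m: 0 with three boards; rises 0.016 when the top board is taken, so that the next one comes to the same height (spring 55 N/m, gives way if pressed)
- board_top_center (a point): centre of the top serving board in the holder, mid-brown wood, 66 (x) x 130 (y) x 16 mm thick, 0.09 kg; at first its top is 93 mm above the counter, 10 mm proud of the guides
- board_mid_center (a point): centre of the second, identical board, right under the top one
- board_low_center (a point): centre of the third, identical board, under the second
- mat: dark slate mat fixed to the counter, 130 (x) x 190 (y) x 4 mm thick; origin at the centre of its underside, its length along its y
- vase_center (a point): centre of a white ceramic vase, 72 mm in diameter, 165 mm tall; bystander
- pitcher_center (a point): centre of a steel milk pitcher, 72 mm in diameter, 100 mm tall; bystander
- mug_center (a point): centre of a terracotta mug, 76 mm in diameter, 85 mm tall, handle on its +y side; bystander
- sugar_center (a point): centre of a blue ceramic sugar jar with a cork, 64 mm in diameter, 100 mm tall; bystander
Not all that is in view belongs to the job. Leave any green or turquoise look-alike of the holder alone. Leave any purple look-alike of the part that bears board_top_center alone.

How it is judged:
On the way, in this order (a step that is already met when the one before it is completed fails the run):
1. both carton flaps are folded back past upright, the jar still in the carton (value of joint each of flap_front, flap_rear above 1.9 rad and horizontal distance between jar_center and carton below 0.1 m and height (world z) of jar_center below 0.085 m), for 0.2 s.
2. the jar has been lifted clear of the open carton (value of joint each of flap_front, flap_rear above 1.9 rad and height (world z) of jar_center above 0.188 m), for 0.1 s.
At the end, for the whole second after the job is handed in: Flaps beyond 1.9 rad. Top board flat on the mat, within 30 mm of its centre and 0.2 rad of its length. Jar upright (0.08 rad) on that board within 20 mm of its centre, at rest. Other two boards in the holder, risen by one thickness (lifter 10 to 22 mm) (value of joint each of flap_front, flap_rear above 1.9 rad and horizontal distance between board_top_center and mat below 0.03 m and angle between the y axis of board_top_center and the y axis of mat, either way round below 0.2 rad and angle between board_top_center's own z axis and vertical below 0.06 rad and z of board_top_center in the frame of mat between 0.008 and 0.016 m and horizontal distance between jar_center and board_top_center below 0.02 m and angle between jar_center's own z axis and vertical below 0.08 rad and z of jar_center in the frame of board_top_center between 0.058 and 0.068 m and linear speed of each of jar, board_top below 0.02 m/s and horizontal distance between each of board_mid_center, board_low_center and holder below 0.012 m and value of joint lifter between 0.01 and 0.022 m); the robot touches nothing.
It fails at once if the vase is shifted by more than 30 mm or tipped (distance of vase_center from where it was at the start of the episode above 0.03 m or angle between vase_center's own z axis and vertical above 0.3 rad).
It fails at once if the pitcher is shifted by more than 30 mm or tipped (distance of pitcher_center from where it was at the start of the episode above 0.03 m or angle between pitcher_center's own z axis and vertical above 0.3 rad).
It fails at once if the mug is shifted by more than 30 mm or tipped (distance of mug_center from where it was at the start of the episode above 0.03 m or angle between mug_center's own z axis and vertical above 0.3 rad).
It fails at once if the sugar is shifted by more than 30 mm or tipped (distance of sugar_center from where it was at the start of the episode above 0.03 m or angle between sugar_center's own z axis and vertical above 0.3 rad).
It fails at once if the jar is dropped or rammed onto a board or the mat (over 70 N) (contact force between jar and board_top above 70 N or contact force between jar and mat above 70 N).
It also fails if it takes over 72 s, if anything falls off the work surface, if the arm or the gripper's body presses on something with over 40 N, if the wrist force passes 120 N, or if a joint passes its speed limit or range.

### The arm

A 6-joint arm with a two-finger parallel gripper is mounted at the origin on the work surface. World frame = base frame: x ahead of the robot, y to its left, z up, the work surface at z = 0. Lengths are in m, angles in rad, forces in N, time in s.
With the tool pointing down it reaches from about 0.25 to 0.725 m from the base axis. Payload 4 kg.
Tool frame: the origin (TCP) lies midway between the tips of the shut fingers; the grasp point (between the pads) lies 19 mm behind it (bot.grip_point_offset is the distance from the TCP to the grasp point, in m); z points along the fingers, y is the line along which they close (so a half turn about z gives the same grasp; the last joint's range is limited). The gripper opens to 85 mm and grips with 20 to 120 N. Pads are 22 mm wide; open, the fingers measure 114 mm over their backs; the gripper's body (76 mm by 85 mm) begins 54 mm behind the grasp point. The pads swing forward as they close: fully open they stand 13 mm farther back than shut.
Start: joints at [1.191, 0.241, 0.005, 1.335, 0, 1.571], TCP at [0.185, 0.464, 0.231] pointing down, gripper open.
Joint ranges: [-2.72, 2.72], [-1.05, 1.87], [-1.09, 1.28], [-1.99, 2.15], [-1.42, 1.44], [-3.14, 3.14]. Speed limits (rad/s): [2.79, 2.79, 3.14, 3.14, 3.14, 3.14].

### API

Orientations are given as a unit quaternion [x, y, z, w].
In Python, from workcell import bot gives the robot as it stands.
- The arm moves only by the tool step_arm, never from a script. Its argument "targets" is text: rows parted by semicolons, each of 7 numbers parted by spaces: the opening, from -1 (shut) to 1 (fully open), so that 0 is half open, then the shift along the world's x, y, z normalised to -1 to 1, where 1 is 0.5 m, then the turn, a rotation vector about the world's x, y, z normalised to -1 to 1, where 1 is pi/4 rad. In form: gripper x y z wx wy wz; .... A call has 1 to 10 rows; each row is the pose to reach, as a shift and turn from the pose commanded when the call began; what a row does not reach only later rows make up. A row lasts 1/12 s, in which the tool goes at most 41.7 mm and 7.16 degrees, less where a joint would pass 70% of its speed; a pose out of reach is approached as far as the arm can. A call with a number of a shift or a turn outside -1 to 1 is refused whole. A call with a gripper value outside its range is refused whole. The fingers move at their own pace and stop on an object; the grip force is fixed at half the most. Time passes only in rows, so rows that repeat a pose let the fingers close. It gives the time, the measured TCP pose, the force, the opening and the grip force at its end, in the units of the state.
- bot.get_obs(): the state, without advancing time (a new reading comes with each control period).
- bot.camera(name): name is "side" or "top" or "wrist"; returns the picture (400x640x3 uint8, red, green, blue); there is no depth.
- bot.camera_info(name): a dict with "vertical_fov" (degrees; the focal length in pixels is half the picture's height over the tangent of half this angle, whatever the lens; pixels are square), "cx", "cy" (the principal point, pixels), "D" ([k1, k2, p1, p2, k3] as OpenCV has them; the pictures are not rectified), "pose" (4x4, takes a point from camera to world coordinates). Camera axes: x right, y up, looking along -z (the intrinsics and any distortion apply to the point x, -y, -z); pixel columns grow to the right and rows downward; lengths in m; the calibration is good to about 2 mm. A picture is of the moment at which its call begins: read the wrist's pose just before it. camera_info takes no time and is no camera call; for the wrist camera it gives the pose at the moment of the call.
- bot.job_done(): hands the job in; it is judged then, once.
The state is a dict: "clock": time; "joint_pos": joint angles; "joint_vel": joint speeds; "tau": joint torques, N m; "eef_pos": TCP position; "tool_rot": TCP orientation; "ft_force": force on the tool from outside, world axes, zero at the start; "ft_torque": the same for the moment, N m; "grip_width": finger opening in m; "grasp_force": force on a finger pad.
Only numpy, scipy, OpenCV 4.12 (cv2) and the standard library are available. Lean on these libraries where they do the work, as an engineer would, in place of code of your own. Each camera call takes 0.05 s, during which the arm holds its last target. There are 200 camera calls.

## Working session

There is one attempt and no reset: what is moved stays moved. The work goes in short steps, Python scripts to look and compute and a tool call to move; the robot and the scene stay as the last step left them, time stands still between calls to the robot, and variables do not carry over. Pictures are saved under pics/ and viewed, at most 10 in all, crops included, and the job is handed in when it is done.

Besides the shell and the picture viewer there is one more tool, called after "Emit:" as name(argument=value, ...), one argument or row to a line, values as JSON. step_arm: Moves the arm, as the interface text tells. Scaled input: -1 to 1 covers 0.5 m each way for a shift and pi/4 rad each way for a turn. Its arguments: {"type":"object","properties":{"targets":{"type":"string"}},"required":["targets"]}

```bash
mkdir -p pics; ls
python3 - <<'E'
from workcell import bot
import cv2,numpy as np
for n in ("top","side"):
    cv2.imwrite(f"pics/{n}0.png",bot.camera(n)[:,:,::-1])
    i=bot.camera_info(n);print(n,i["vertical_fov"],i["cx"],i["cy"],i["D"],np.round(i["pose"],3).tolist())
i=bot.camera_info("wrist");print(i["vertical_fov"],i["D"],np.round(i["pose"],3).tolist())
o=bot.get_obs();print(o["eef_pos"],o["tool_rot"],o["clock"],o["grip_width"])
E
```

```text
pics
top 42.75756651810806 321.23063255541075 201.21945457651535 [0.05533166 0.         0.         0.         0.        ] [[0.028, 0.995, -0.093, 0.361], [-1.0, 0.029, 0.008, -0.096], [0.01, 0.093, 0.996, 1.482], [0.0, 0.0, 0.0, 1.0]]
side 46.32405464626711 322.16879311260107 203.3423183070629 [0.02565889 0.         0.         0.         0.        ] [[0.692, 0.463, -0.554, -0.126], [-0.722, 0.455, -0.522, -0.683], [0.011, 0.761, 0.649, 0.827], [0.0, 0.0, 0.0, 1.0]]
68.53644169399115 [-0.01154741  0.          0.          0.          0.        ] [[0.371, -0.882, -0.292, 0.111], [0.929, 0.352, 0.118, 0.493], [-0.001, -0.315, 0.949, 0.372], [0.0, 0.0, 0.0, 1.0]]
[0.18517595 0.46385619 0.23051223] [ 1.88764420e-01  9.82021972e-01 -9.00365174e-04 -1.69699491e-04] 0.1 0.08536911924178425
```

View pics/top0.png

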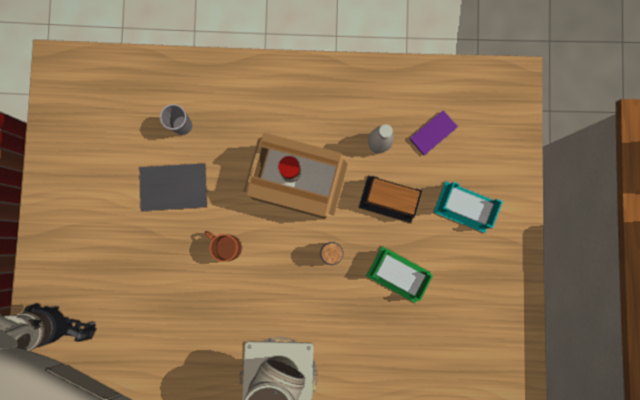

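View pics/side0.png

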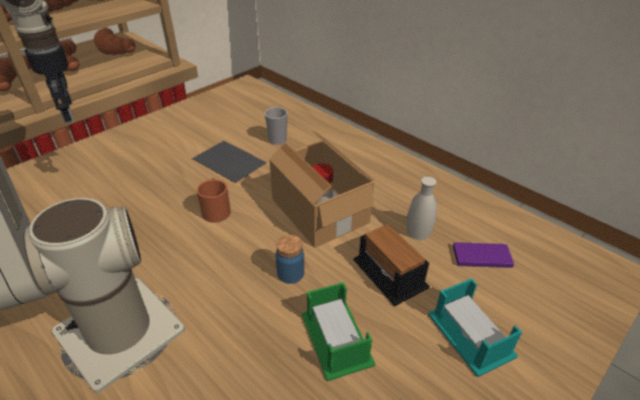

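The top view shows the carton around (297,175), the jar lid at (289,167), the holder and boards at (391,198) and the mat at (173,187). The vase is at (381,138), the pitcher at (176,120), the mug at (225,247) and the sugar at (332,253). Next I'll enlarge the carton and holder areas.

Run:
```python
import cv2,numpy as np
a=cv2.imread("pics/top0.png")[125:225,235:435]; b=cv2.imread("pics/side0.png")[135:310,260:440]
a=cv2.resize(a,None,fx=4,fy=4,interpolation=cv2.INTER_CUBIC)
b=cv2.resize(b,None,fx=3.3,fy=3.3,interpolation=cv2.INTER_CUBIC)
cv2.imwrite("pics/a.png",a);cv2.imwrite("pics/b.png",b)
```

```text
(no output)
```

View pics/a.png

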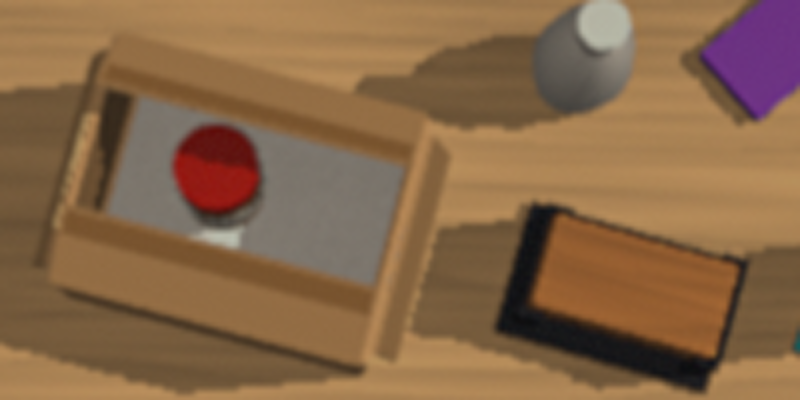

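View pics/b.png

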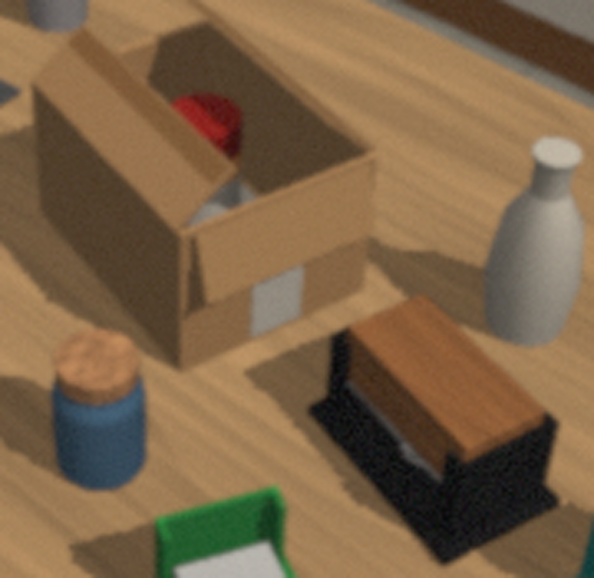

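The crops show the carton rim corners at about (48,285), (360,368), (432,120) and (115,38) in the top crop. The lid is at about (217,167) and the board corners at (553,213), (747,262), (718,360) and (530,308). In the side crop the front flap's free edge runs (80,35)–(235,172).

```bash
cat > h.py <<'E'
import numpy as np,cv2
from workcell import bot
def K(i):
    f=200/np.tan(np.radians(i["vertical_fov"]/2));return np.array([[f,0,i["cx"]],[0,f,i["cy"]],[0,0,1.]])
def w(i,p,z):
    p=np.array(p,float).reshape(-1,1,2);u=cv2.undistortPoints(p,K(i),np.array(i["D"]))[:,0]
    T=np.array(i["pose"]);d=np.c_[u[:,0],-u[:,1],-np.ones(len(u))]@T[:3,:3].T
    return T[:3,3]+d*((z-T[2,3])/d[:,2])[:,None]
def pr(i,P):
    T=np.array(i["pose"]);c=(np.atleast_2d(P)-T[:3,3])@T[:3,:3];c=c*[1,-1,-1]
    return cv2.projectPoints(c.reshape(-1,1,3),np.zeros(3),np.zeros(3),K(i),np.array(i["D"]))[0][:,0]
def crop(n,x0,y0,s,name,x1,y1,im=None):
    im=bot.camera(n)[:,:,::-1] if im is None else im
    cv2.imwrite(f"pics/{name}.png",cv2.resize(im[y0:y1,x0:x1],None,fx=s,fy=s,interpolation=cv2.INTER_CUBIC))
E
python3 - <<'E'
from h import *
np.set_printoptions(precision=4,suppress=True)
t=bot.camera_info("top");s=bot.camera_info("side")
A=lambda L:np.array(L)/4+[235,125]
B=lambda L:np.array(L)/3.3+[260,135]
def rect(n,p):
    c=p.mean(0);e=[np.linalg.norm(p[k]-p[(k+1)%4]) for k in range(4)]
    v=(p[0]-p[1])+(p[3]-p[2]);print(n,c,np.round(e,3),"yaw y-axis minus 90:",np.arctan2(v[1],v[0])-np.pi/2);return c
rect("carton",w(t,A([(115,38),(432,120),(360,368),(48,285)]),.135))
rect("board",w(t,A([(553,213),(747,262),(718,360),(530,308)]),.093))
print("board side",w(s,B([(345,330),(425,297),(553,415),(462,458)]),.093))
rect("mat",w(t,[(139.5,168),(206,163.5),(207.5,209),(140.5,211)],.004))
print("lid top",w(t,A([(217,165)]),.115))
print("carton side crn",w(s,B([(38,88),(187,235),(373,155)]),.135))
print("vase top",w(t,A([(605,25)]),.165)[0],"pitcher",w(t,[(173,117)],.1)[0],"mug",w(t,[(226,245)],.085)[0],"sugar",w(t,[(332,252)],.1)[0])
p=w(s,B([(38,88),(187,235)]),.135).mean(0)
print("free edge px side",B([(80,35),(235,172)]))
E
```

```text
carton [ 0.5536 -0.0343  0.135 ] [0.219 0.173 0.213 0.171] yaw y-axis minus 90: -0.22905330259573153
board [ 0.5099 -0.3062  0.093 ] [0.137 0.07  0.133 0.067] yaw y-axis minus 90: -0.23207522109463818
board side [[ 0.4882 -0.2362  0.093 ]
 [ 0.5525 -0.2549  0.093 ]
 [ 0.5218 -0.3816  0.093 ]
 [ 0.4516 -0.3616  0.093 ]]
mat [0.5259 0.3203 0.004 ] [0.191 0.133 0.191 0.125] yaw y-axis minus 90: 0.07968274894355676
lid top [[ 0.5813 -0.0178  0.115 ]]
carton side crn [[ 0.4922  0.0784  0.135 ]
 [ 0.4487 -0.1244  0.135 ]
 [ 0.6081 -0.1589  0.135 ]]
vase top [ 0.6733 -0.2717  0.165 ] pitcher [0.7099 0.3047 0.1   ] mug [0.365 0.148 0.085] sugar [ 0.3539 -0.1398  0.1   ]
free edge px side [[284.2424 145.6061]
 [331.2121 187.1212]]
```

Emit:
step_arm(
  targets="-1 0.736 -0.996 0.06 0 0 0.19;-1 0.736 -0.996 0.06 0 0 0.19;-1 0.736 -0.996 0.06 0 0 0.19;-1 0.736 -0.996 0.06 0 0 0.19;-1 0.736 -0.996 0.06 0 0 0.19;-1 0.736 -0.996 0.06 0 0 0.19;-1 0.736 -0.996 0.06 0 0 0.19;-1 0.736 -0.996 0.06 0 0 0.19;-1 0.736 -0.996 0.06 0 0 0.19;-1 0.736 -0.996 0.06 0 0 0.19",
)

```text
clock: 0.93
eef_pos: [0.4314, 0.1303, 0.2512]
tool_rot: [0.115, 0.993, 0.0, -0.0]
ft_force: [0.5, 0.8, -0.3]
grip_width: 0.0004
grasp_force: 0.0
```

Emit:
step_arm(
  targets="-1 0.243 -0.329 0.02 0 0 0;-1 0.243 -0.329 0.02 0 0 0;-1 0.243 -0.329 0.02 0 0 0;-1 0.243 -0.329 0.02 0 0 0;-1 0.243 -0.329 0.02 0 0 0;-1 0.243 -0.329 0.02 0 0 0;-1 0.243 -0.329 0.02 0 0 0",
)

```text
clock: 1.52
eef_pos: [0.5527, -0.034, 0.2599]
tool_rot: [0.117, 0.993, 0.0, -0.001]
ft_force: [-0.8, 1.1, 0.4]
grip_width: 0.0002
grasp_force: 0.0
```

Run:
```python
from h import *
o=bot.get_obs();print(o["eef_pos"],o["joint_pos"])
i=bot.camera_info("wrist");cv2.imwrite("pics/w1.png",bot.camera("wrist")[:,:,::-1])
import pickle;pickle.dump(i,open("w1.pkl","wb"))
c=np.array([.5536,-.0343,.135]);X=np.array([.974,-.227,0]);Y=np.array([.227,.974,0])
for n,sx in(("f",-1),("r",1)):
  for a in (.45,.8,1.1):
    print(n,a,pr(i,[c+X*sx*(.085-.06*np.cos(a))+Y*y+[0,0,.06*np.sin(a)] for y in(-.106,.106)]).round().tolist())
```

```text
[ 0.55268166 -0.0340339   0.25994798] [-6.16044078e-02  3.41650639e-01  2.17211448e-01  1.44861506e+00
  1.87012851e-04  1.72703277e-01]
f 0.45 [[198.0, 166.0], [453.0, 164.0]]
f 0.8 [[187.0, 155.0], [464.0, 153.0]]
f 1.1 [[177.0, 137.0], [473.0, 135.0]]
r 0.45 [[208.0, 234.0], [444.0, 232.0]]
r 0.8 [[202.0, 255.0], [450.0, 254.0]]
r 1.1 [[200.0, 277.0], [452.0, 275.0]]
```

View pics/w1.png

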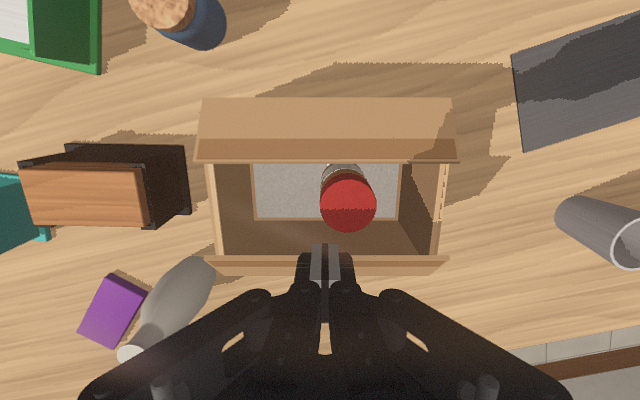

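Front flap's free edge is at row 161 (about 0.65 rad), the rear one at about row 256 (about 0.8 rad), and the lid centre is at (348,204). The gap is wide enough for the shut fingers.

Emit:
step_arm(
  targets="-1 0 0 -0.08 0 0 0;-1 0 0 -0.15 0 0 0;-1 0 0 -0.21 0 0 0;-1 -0.04 0.009 -0.21 0 0 0;-1 -0.07 0.016 -0.21 0 0 0;-1 -0.1 0.023 -0.21 0 0 0;-1 -0.13 0.03 -0.21 0 0 0;-1 -0.16 0.037 -0.21 0 0 0;-1 -0.19 0.044 -0.21 0 0 0;-1 -0.224 0.052 -0.21 0 0 0",
)

```text
clock: 2.4
eef_pos: [0.4394, -0.0047, 0.1568]
tool_rot: [0.114, 0.994, 0.0, 0.001]
ft_force: [0.6, -0.6, 1.0]
grip_width: -0.0003
grasp_force: 0.3
```

Emit:
step_arm(
  targets="-1 0 0 0 0 0 0;-1 0 0 0.08 0 0 0;-1 0.08 -0.018 0.08 0 0 0;-1 0.16 -0.036 0.08 0 0 0;-1 0.224 -0.052 0.05 0 0 0;-1 0.224 -0.052 0 0 0 0;-1 0.224 -0.052 0 0 0 0;-1 0.264 -0.061 0 0 0 0;-1 0.294 -0.068 0 0 0 0;-1 0.324 -0.075 0 0 0 0",
)

```text
clock: 3.23
eef_pos: [0.6014, -0.0425, 0.1571]
tool_rot: [0.114, 0.993, 0.0, -0.001]
ft_force: [-2.2, 0.2, 1.1]
grip_width: 0.0002
grasp_force: 0.7
```

Emit:
step_arm(
  targets="-1 0.03 -0.007 0 0 0 0;-1 0.06 -0.014 0 0 0 0;-1 0.09 -0.021 0 0 0 0;-1 0.124 -0.028 0 0 0 0;-1 0.124 -0.028 0 0 0 0;-1 0.124 -0.028 0.08 0 0 0;-1 0.124 -0.028 0.16 0 0 0;-1 0.04 -0.028 0.22 0 0 0;-1 0 -0.028 0.22 0 0 0;-1 0 -0.028 0.22 0 0 0",
)

```text
clock: 4.07
eef_pos: [0.5977, -0.0568, 0.2704]
tool_rot: [0.115, 0.993, -0.0, 0.0]
ft_force: [-1.3, 0.3, -0.8]
grip_width: -0.0002
grasp_force: 0.0
```

Run:
```python
from h import *
o=bot.get_obs();print(o["eef_pos"],o["tool_rot"],o["ft_force"])
crop("side",240,110,2.8,"s2",460,310)
i=bot.camera_info("side")
c=np.array([.5536,-.0343,.135]);X=np.array([.974,-.227,0]);Y=np.array([.227,.974,0])
for n,sx in(("f",-1),("r",1)):
  for a in (1.9,2.3,2.6):
    print(n,a,((pr(i,[c+X*sx*(.085-.06*np.cos(a))+Y*y+[0,0,.06*np.sin(a)] for y in(-.106,.106)])-[240,110])*2.8).round().tolist())
import pickle;j=pickle.load(open("w1.pkl","rb"));print("lid",w(j,[(348,204)],.115),"board",w(j,[(19,168),(138,165),(145,226),(36,226)],.093))
```

```text
[ 0.59766863 -0.05678282  0.27044161] [ 1.14630906e-01  9.93408107e-01 -3.32446923e-05  2.93715485e-04] [-1.30632995  0.28844662 -0.82741276]
f 1.9 [[186.0, 220.0], [60.0, 93.0]]
f 2.3 [[164.0, 241.0], [40.0, 111.0]]
f 2.6 [[152.0, 260.0], [29.0, 128.0]]
r 1.9 [[397.0, 137.0], [257.0, 28.0]]
r 2.3 [[415.0, 142.0], [274.0, 33.0]]
r 2.6 [[424.0, 151.0], [284.0, 42.0]]
lid [[ 0.57774394 -0.01596879  0.115     ]] board [[ 0.46247527 -0.35345263  0.093     ]
 [ 0.49006833 -0.22530515  0.093     ]
 [ 0.55758019 -0.24765774  0.093     ]
 [ 0.52817396 -0.37153692  0.093     ]]
```

View pics/s2.png

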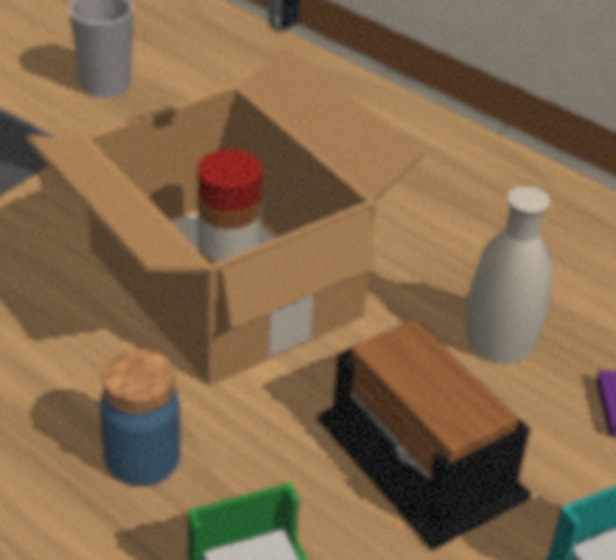

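Both flaps lean back at about 2.6 rad: front corners at (150,268) and (30,138), rear at (422,158). The jar is still inside the carton, and the holder and bystanders are unmoved. Next is the holder.

Emit:
step_arm(
  targets="1 -0.088 -0.246 -0.03 0 0 -1;1 -0.176 -0.492 -0.03 0 0 -1;1 -0.176 -0.492 -0.03 0 0 -1;1 -0.176 -0.492 -0.03 0 0 -1;1 -0.176 -0.492 -0.03 0 0 -1;1 -0.176 -0.492 -0.03 0 0 -1;1 -0.176 -0.492 -0.03 0 0 -1;1 -0.176 -0.492 -0.03 0 0 -1",
)

```text
clock: 4.78
eef_pos: [0.5127, -0.3064, 0.2505]
tool_rot: [0.489, 0.872, -0.0, -0.001]
ft_force: [-0.5, 0.2, 0.5]
grip_width: 0.0852
grasp_force: 0.0
```

Emit:
step_arm(
  targets="1 0 0 0 0 0 -1;1 0 0 0 0 0 -1;1 0 0 0 0 0 -1;1 0 0 0 0 0 -1;1 0 0 0 0 0 -1;1 0 0 0 0 0 -1;1 0 0 0 0 0 -1;1 0 0 0 0 0 -1",
)

```text
clock: 5.45
eef_pos: [0.5151, -0.3016, 0.2512]
tool_rot: [0.783, 0.622, 0.0, -0.0]
ft_force: [0.8, -0.8, -0.2]
grip_width: 0.0852
grasp_force: 0.0
```

Run:
```python
from h import *
o=bot.get_obs();print(o["eef_pos"],o["tool_rot"],o["joint_pos"])
i=bot.camera_info("wrist");cv2.imwrite("pics/w3.png",bot.camera("wrist")[:,:,::-1])
import pickle;pickle.dump(i,open("w3.pkl","wb"))
```

```text
[ 0.51514916 -0.30163149  0.25123081] [ 7.82719455e-01  6.22374513e-01  2.20087624e-04 -4.14760034e-04] [-5.30067179e-01  4.33168063e-01  3.30108971e-01  1.46835219e+00
  7.09713242e-04  1.26797962e+00]
```

View pics/w3.png

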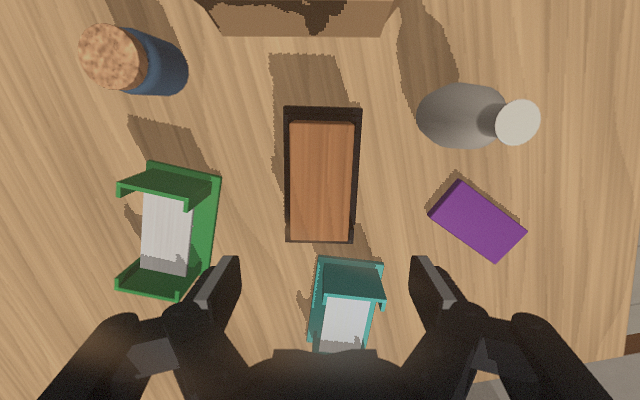

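Board top corners are at about (292,121), (354,122), (350,241) and (288,240).

Run:
```python
from h import *
import pickle;i=pickle.load(open("w3.pkl","rb"))
p=w(i,[(292,121),(354,122),(350,241),(288,240)],.093);c=p.mean(0)
v=p[0]+p[1]-p[2]-p[3];print(p,c,np.linalg.norm(p-np.roll(p,1,0),axis=1),np.arctan2(v[1],v[0])-np.pi/2)
```

```text
[[ 0.49936065 -0.23355962  0.093     ]
 [ 0.55893713 -0.24835093  0.093     ]
 [ 0.52912644 -0.37504012  0.093     ]
 [ 0.46126571 -0.35805007  0.093     ]] [ 0.51217248 -0.30375018  0.093     ] [0.13018871 0.06138518 0.13014926 0.06995527] -0.26403514331751987
```

Emit:
step_arm(
  targets="1 -0.007 -0.005 -0.08 0 0 -0.02;1 -0.007 -0.005 -0.16 0 0 -0.02;1 -0.007 -0.005 -0.24 0 0 -0.02;1 -0.007 -0.005 -0.3 0 0 -0.02;1 -0.007 -0.005 -0.34 0 0 -0.02;1 -0.007 -0.005 -0.358 0 0 -0.02;1 -0.007 -0.005 -0.358 0 0 -0.02;1 -0.007 -0.005 -0.358 0 0 -0.02",
)

```text
clock: 6.17
eef_pos: [0.5115, -0.3059, 0.0729]
tool_rot: [0.788, 0.616, 0.0, 0.0]
ft_force: [0.4, 0.3, -0.4]
grip_width: 0.0852
grasp_force: 0.0
```

Emit:
step_arm(
  targets="-1 0 0 0 0 0 0;-1 0 0 0 0 0 0;-1 0 0 0 0 0 0;-1 0 0 0 0 0 0;-1 0 0 0 0 0 0",
)

```text
clock: 6.58
eef_pos: [0.511, -0.3065, 0.0734]
tool_rot: [0.789, 0.615, 0.0, 0.001]
ft_force: [-1.0, 0.8, 1.8]
grip_width: 0.0642
grasp_force: 71.0
```

Run:
```python
from h import *
o=bot.get_obs();print(o["eef_pos"],o["ft_force"],o["grip_width"],o["grasp_force"])
crop("side",330,210,6,"s4",450,310)
```

```text
[ 0.51100691 -0.30649496  0.07335847] [-1.04802969  0.80597682  1.77587161] 0.06419162784453007 71.02773070335388
```

View pics/s4.png

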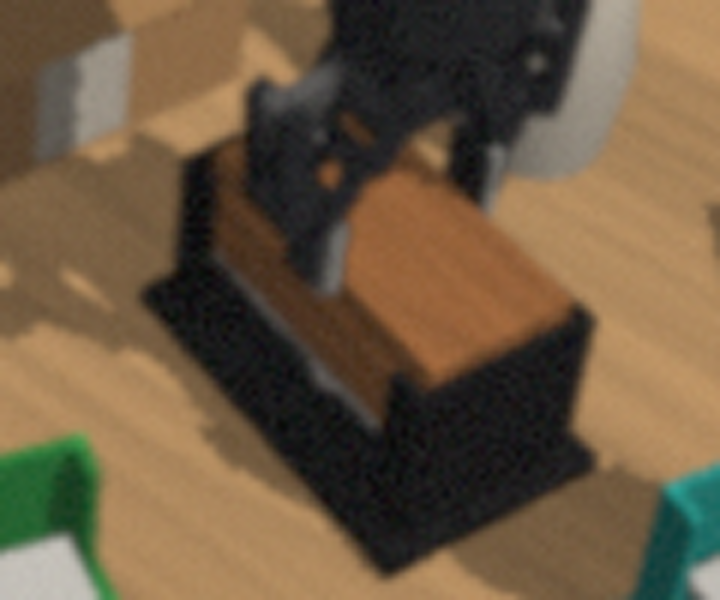

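Only the top board is gripped: the fingertip at (325,290) ends well above the seam with the second board, and the opening of 64 mm fits. I'll lift it.

Emit:
step_arm(
  targets="-1 0 0 0.02 0 0 0;-1 0 0 0.04 0 0 0;-1 0 0 0.08 0 0 0;-1 0 0 0.14 0 0 0;-1 0 0 0.2 0 0 0;-1 0 0 0.27 0 0 0;-1 0 0 0.34 0 0 0;-1 0 0 0.4 0 0 0;-1 0 0 0.44 0 0 0;-1 0 0 0.44 0 0 0",
)

```text
clock: 7.47
eef_pos: [0.5133, -0.3075, 0.2998]
tool_rot: [0.789, 0.615, 0.003, 0.006]
ft_force: [-0.2, -0.7, 0.1]
grip_width: 0.064
grasp_force: 70.8
```

Run:
```python
from h import *
o=bot.get_obs();print(o["eef_pos"],o["ft_force"],o["grip_width"],o["grasp_force"])
crop("side",240,30,2.4,"s5",480,280)
```

```text
[ 0.51326698 -0.30746403  0.29977722] [-0.20961508 -0.6764816   0.06124588] 0.06396190277280023 70.84519028663635
```

View pics/s5.png

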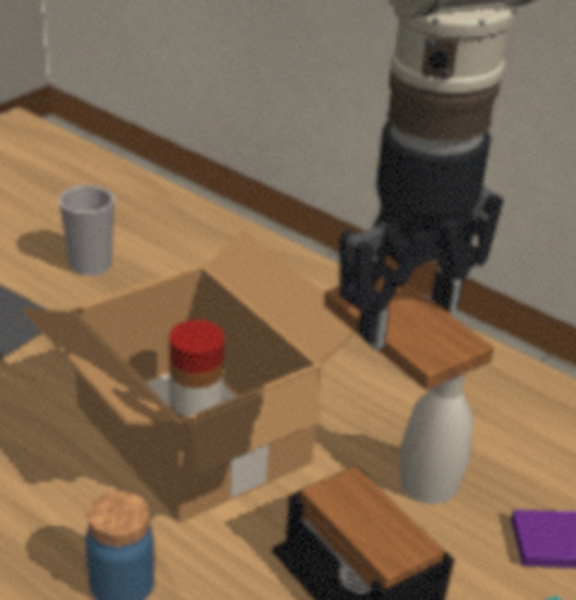

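One board is lifted level and two stay in the holder. Now to carry it to the mat.

Emit:
step_arm(
  targets="-1 0 0.06 0 0 0 0.05;-1 0 0.14 0 0 0 0.1;-1 0 0.22 0 0 0 0.2;-1 0 0.3 0 0 0 0.25;-1 0 0.38 0 0 0 0.3;-1 0 0.46 0 0 0 0.4;-1 0 0.54 0 0 0 0.414;-1 0 0.62 0 0 0 0.414;-1 0 0.7 0 0 0 0.414;-1 0 0.78 0 0 0 0.414",
)

```text
clock: 8.35
eef_pos: [0.5099, 0.0857, 0.2911]
tool_rot: [0.679, 0.734, -0.001, -0.001]
ft_force: [0.3, 0.1, -1.5]
grip_width: 0.0639
grasp_force: 70.8
```

Emit:
step_arm(
  targets="-1 0 0.08 0 0 0 0;-1 0.01 0.16 0 0 0 0;-1 0.02 0.24 0 0 0 0;-1 0.02 0.32 0 0 0 0;-1 0.02 0.4 0 0 0 0;-1 0.026 0.45 -0.02 0 0 0;-1 0.026 0.475 -0.06 0 0 0;-1 0.026 0.475 -0.13 0 0 0;-1 0.026 0.475 -0.2 0 0 0;-1 0.026 0.475 -0.2 0 0 0",
)

```text
clock: 9.18
eef_pos: [0.518, 0.3186, 0.1819]
tool_rot: [0.678, 0.735, -0.009, -0.003]
ft_force: [-1.3, -1.2, -3.0]
grip_width: 0.0639
grasp_force: 70.7
```

Run:
```python
from h import *
o=bot.get_obs();print(o["eef_pos"],o["tool_rot"],o["ft_force"],o["grip_width"])
q=o["tool_rot"];print("yaw-err",2*np.arctan2(q[1],q[0])-np.pi/2)
i=bot.camera_info("wrist");cv2.imwrite("pics/w6.png",bot.camera("wrist")[:,:,::-1])
import pickle;pickle.dump(i,open("w6.pkl","wb"))
```

```text
[0.51796589 0.31857502 0.18191154] [ 0.67820726  0.73480822 -0.00920228 -0.00266722] [-1.25903135 -1.19227047 -2.99577901] 0.06385539863017801
yaw-err 0.08007090127548588
```

View pics/w6.png

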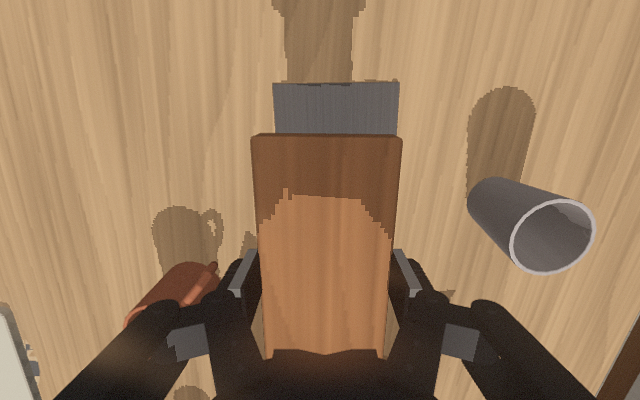

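The wrist view shows the mat's far edge at (273,83)–(399,82). The board is aligned with it.

Run:
```python
from h import *
import pickle;i=pickle.load(open("w6.pkl","rb"))
p=w(i,[(273,83),(399,82)],.004);m=p.mean(0);d=p[1]-p[0];n=np.array([d[1],-d[0],0])/np.linalg.norm(d)
print(p,np.linalg.norm(d),np.arctan2(d[1],d[0]),"centre",m+n*.095)
# board far edge: expected vs seen, TCP at obs
for z in(.21,):
  b=w(i,[(251,138),(402,138)],z);print(b,np.linalg.norm(b[1]-b[0]),b.mean(0)+n*.065)
```

```text
[[0.45625639 0.41087313 0.004     ]
 [0.58322201 0.4218685  0.004     ]] 0.1274408426703109 0.0863856533822379 centre [0.52793563 0.32172506 0.004     ]
[[0.48635831 0.38318528 0.21      ]
 [0.54347913 0.38785646 0.21      ]] 0.05731150599359479 [0.5205268  0.32076325 0.21      ]
```

Emit:
step_arm(
  targets="-1 0.016 0.004 -0.06 0 0 0;-1 0.016 0.004 -0.13 0 0 0;-1 0.016 0.004 -0.2 0 0 0;-1 0.016 0.004 -0.26 0 0 0;-1 0.016 0.004 -0.3 0 0 0;-1 0.016 0.004 -0.32 0 0 0;-1 0.016 0.004 -0.335 0 0 0;-1 0.016 0.004 -0.345 0 0 0;-1 0.016 0.004 -0.35 0 0 0;-1 0.016 0.004 -0.35 0 0 0",
)

```text
clock: 10.07
eef_pos: [0.5328, 0.3238, 0.0185]
tool_rot: [0.679, 0.734, 0.001, 0.0]
ft_force: [-0.7, 0.4, -1.7]
grip_width: 0.0643
grasp_force: 70.8
```

Emit:
step_arm(
  targets="-1 -0.01 -0.004 -0.01 0 0 0;-1 -0.01 -0.004 -0.02 0 0 0;-1 -0.01 -0.004 -0.026 0 0 0;-1 -0.01 -0.004 -0.03 0 0 0;-1 -0.01 -0.004 -0.033 0 0 0;-1 -0.01 -0.004 -0.033 0 0 0;-1 -0.01 -0.004 -0.033 0 0 0",
)

```text
clock: 10.65
eef_pos: [0.5265, 0.3212, 0.0039]
tool_rot: [0.679, 0.734, 0.0, -0.0]
ft_force: [-5.5, -3.9, 16.2]
grip_width: 0.0642
grasp_force: 72.7
```

Emit:
step_arm(
  targets="1 0 0 0.004 0 0 0;1 0 0 0.004 0 0 0;1 0 0 0.004 0 0 0;1 0 0 0.004 0 0 0;1 0 0 0.03 0 0 0;1 0 0 0.1 0 0 0;1 0 0 0.18 0 0 0;1 0 0 0.26 0 0 0;1 0 0 0.34 0 0 0;1 0 0 0.42 0 0 0",
)

```text
clock: 11.48
eef_pos: [0.5265, 0.3211, 0.2122]
tool_rot: [0.679, 0.734, -0.0, -0.0]
ft_force: [0.5, 0.8, -0.5]
grip_width: 0.0855
grasp_force: 0.0
```

Run:
```python
from h import *
o=bot.get_obs();print(o["eef_pos"],o["tool_rot"],o["grip_width"])
i=bot.camera_info("wrist");im=bot.camera("wrist")[:,:,::-1];cv2.imwrite("pics/w7.png",im)
import pickle;pickle.dump(i,open("w7.pkl","wb"))
```

```text
[0.52648335 0.32106603 0.21219009] [ 6.78680281e-01  7.34433749e-01 -3.64642704e-04 -1.05245875e-04] 0.08548737597676348
```

View pics/w7.png

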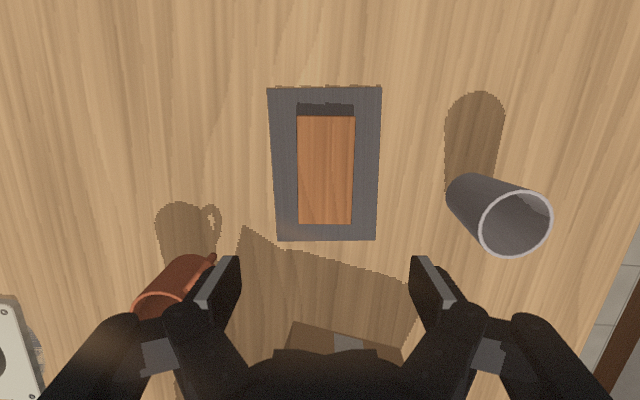

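The board lies centred and aligned on the mat. Its corners are at about (297,116), (354,116), (352,224) and (299,224). That was my 11th picture, one over the limit of 10, so from here I work with numbers only.

Run:
```python
from h import *
import pickle;i=pickle.load(open("w7.pkl","rb"))
for n,p,z in(("board",[(297,116),(354,116),(352,224),(299,224)],.020),("mat",[(267,88),(381,87),(376,240),(277,241)],.004)):
  q=w(i,p,z);v=q[0]+q[1]-q[2]-q[3];print(n,q.mean(0),np.arctan2(v[1],v[0])-np.pi/2,np.linalg.norm(q-np.roll(q,1,0),axis=1))
```

```text
board [0.52856896 0.32258062 0.02      ] 0.07941556921055559 [0.12819108 0.06245815 0.1281865  0.06530655]
mat [0.52840902 0.3224032  0.004     ] 0.09524491110235789 [0.18882945 0.12728875 0.18844934 0.13038903]
```

Emit:
step_arm(
  targets="1 0 -0.05 0.08 0 0 0.1;1 0.02 -0.13 0.11 0 0 0.2;1 0.04 -0.21 0.11 0 0 0.3;1 0.06 -0.29 0.11 0 0 0.45;1 0.08 -0.37 0.11 0 0 0.6;1 0.1 -0.45 0.11 0 0 0.7;1 0.1 -0.53 0.11 0 0 0.8;1 0.1 -0.6 0.11 0 0 0.9;1 0.1 -0.66 0.11 0 0 0.9;1 0.1 -0.678 0.11 0 0 0.9",
)

```text
clock: 12.37
eef_pos: [0.5766, -0.0225, 0.265]
tool_rot: [0.385, 0.923, -0.001, -0.0]
ft_force: [0.4, 0.0, -0.8]
grip_width: 0.0855
grasp_force: 0.0
```

Emit:
step_arm(
  targets="1 0 0 0 0 0 0.15;1 0 0 0 0 0 0.3;1 0 0 0 0 0 0.45;1 0 0 0 0 0 0.6;1 0 0 0 0 0 0.707;1 0 0 0 0 0 0.707;1 0 0 0 0 0 0.707",
)

```text
clock: 12.95
eef_pos: [0.5768, -0.0172, 0.2653]
tool_rot: [0.116, 0.993, 0.0, -0.0]
ft_force: [0.4, -0.3, -0.6]
grip_width: 0.0851
grasp_force: 0.0
```

```bash
cat > lid.py <<'E'
from h import *
o=bot.get_obs();q=o["tool_rot"];print(o["eef_pos"],"tool y deg",np.degrees(2*np.arctan2(q[1],q[0]))-90)
for n in("wrist","top"):
    i=bot.camera_info(n);im=bot.camera(n)[:,:,::-1];h=cv2.cvtColor(im,cv2.COLOR_BGR2HSV)
    m=(((h[:,:,0]<5)|(h[:,:,0]>174))&(h[:,:,1]>170)).astype(np.uint8)
    k,l,s,c=cv2.connectedComponentsWithStats(m)
    for j in np.argsort(-s[1:,4])[:2]+1: print(n,s[j],c[j].round(1),"at z.115",w(i,[c[j]],.115)[0],"z.1",w(i,[c[j]],.1)[0], "top-row mid edge", )
    import pickle;pickle.dump((i,im,m),open(n+"l.pkl","wb"))
E
python3 lid.py
```

```text
[ 0.57683621 -0.01722165  0.26527272] tool y deg 76.7349598585352
wrist [ 299  175   56   38 1050] [327. 195.] at z.115 [ 0.58930215 -0.01842957  0.115     ] z.1 [ 0.59391431 -0.01937912  0.1       ] top-row mid edge
wrist [308 172   9   5  15] [312.1 174.5] at z.115 [ 0.56450294 -0.02816168  0.115     ] z.1 [ 0.56784114 -0.02961117  0.1       ] top-row mid edge
top [  0 113  26  24 347] [ 11.8 125. ] at z.115 [0.66839551 0.71958602 0.115     ] z.1 [0.67176204 0.72853468 0.1       ] top-row mid edge
top [  0 131  24  23 322] [ 11.4 142.6] at z.115 [0.62108309 0.71712726 0.115     ] z.1 [0.62393063 0.72604895 0.1       ] top-row mid edge
```

Run:
```python
from h import *
import pickle;i,im,m=pickle.load(open("wristl.pkl","rb"))
from scipy.optimize import least_squares
a=np.linspace(0,2*np.pi,200)
def bb(x):
    P=np.concatenate([np.c_[x[0]+.03*np.cos(a),x[1]+.03*np.sin(a),0*a+z] for z in(.115,.085)]);u=pr(i,P);return u[:,0].min(),u[:,1].min(),u[:,0].max(),u[:,1].max()
h=cv2.cvtColor(im,cv2.COLOR_BGR2HSV)
for r in range(155,222,4):print(r,[tuple(int(v) for v in h[r,c]) for c in(305,327,348)])
r=least_squares(lambda x:np.array(bb(x))[[0,2,3]]-[299,355,213],[.578,-.017],diff_step=1e-3);print(r.x,r.fun,bb(r.x))
```

```text
155 [(17, 33, 162), (3, 130, 92), (17, 34, 159)]
159 [(14, 36, 149), (1, 162, 159), (15, 36, 158)]
163 [(16, 65, 154), (1, 162, 175), (12, 117, 96)]
167 [(2, 153, 95), (1, 161, 177), (4, 150, 92)]
171 [(1, 163, 178), (2, 168, 173), (2, 165, 172)]
175 [(1, 166, 177), (2, 172, 175), (1, 169, 172)]
179 [(1, 169, 173), (2, 173, 172), (2, 167, 174)]
183 [(2, 178, 172), (2, 170, 171), (1, 172, 172)]
187 [(2, 171, 173), (1, 174, 169), (2, 175, 169)]
191 [(2, 174, 173), (1, 170, 170), (1, 169, 167)]
195 [(2, 165, 176), (1, 170, 171), (1, 175, 168)]
199 [(3, 175, 172), (1, 170, 169), (2, 173, 170)]
203 [(6, 148, 162), (1, 172, 169), (2, 180, 170)]
207 [(14, 117, 100), (1, 170, 169), (14, 113, 104)]
211 [(12, 113, 102), (2, 179, 167), (13, 114, 103)]
215 [(15, 110, 102), (12, 110, 104), (14, 112, 100)]
219 [(13, 119, 101), (15, 118, 102), (13, 121, 103)]
[ 0.57968568 -0.0161473 ] [-1.08156855  1.08224431  0.07406858] (np.float64(297.91843144979737), np.float64(152.15828489248702), np.float64(356.0822443114464), np.float64(213.07406858454627))
```

Emit:
step_arm(
  targets="1 0.006 0.002 -0.07 0 0 0;1 0.006 0.002 -0.14 0 0 0;1 0.006 0.002 -0.2 0 0 0;1 0.006 0.002 -0.26 0 0 0;1 0.006 0.002 -0.31 0 0 0;1 0.006 0.002 -0.35 0 0 0;1 0.006 0.002 -0.38 0 0 0;1 0.006 0.002 -0.398 0 0 0;1 0.006 0.002 -0.398 0 0 0;1 0.006 0.002 -0.398 0 0 0",
)

```text
clock: 13.88
eef_pos: [0.5799, -0.0166, 0.0669]
tool_rot: [0.115, 0.993, -0.0, -0.0]
ft_force: [0.2, 0.4, 0.2]
grip_width: 0.0857
grasp_force: 0.0
```

Emit:
step_arm(
  targets="-1 0 0 0 0 0 0;-1 0 0 0 0 0 0;-1 0 0 0 0 0 0;-1 0 0 0 0 0 0;-1 0 0 0 0 0 0;-1 0 0 0 0 0 0",
)

```text
clock: 14.38
eef_pos: [0.5813, -0.0166, 0.0687]
tool_rot: [0.115, 0.993, 0.0, 0.002]
ft_force: [0.6, 1.6, 6.3]
grip_width: 0.0587
grasp_force: 64.6
```

Emit:
step_arm(
  targets="-1 0 0 0.02 0 0 0;-1 0 0 0.05 0 0 0;-1 0 0 0.1 0 0 0;-1 0 0 0.15 0 0 0;-1 0 0 0.21 0 0 0;-1 0 0 0.27 0 0 0;-1 0 0 0.33 0 0 0;-1 0 0 0.38 0 0 0;-1 0 0 0.42 0 0 0;-1 0 0 0.42 0 0 0",
)

```text
clock: 15.22
eef_pos: [0.5815, -0.0169, 0.282]
tool_rot: [0.115, 0.993, 0.0, 0.004]
ft_force: [0.9, 1.3, -2.0]
grip_width: 0.0583
grasp_force: 64.9
```

Emit:
step_arm(
  targets="-1 0 0.03 0 0 0 0;-1 -0.01 0.09 0 0 0 0;-1 -0.02 0.16 0 0 0 0;-1 -0.04 0.24 0 0 0 0;-1 -0.06 0.32 0 0 0 0;-1 -0.08 0.4 0 0 0 0;-1 -0.1 0.48 0 0 0 0;-1 -0.107 0.56 0 0 0 0;-1 -0.107 0.62 0 0 0 0;-1 -0.107 0.655 0 0 0 0",
)

```text
clock: 16.05
eef_pos: [0.5245, 0.3141, 0.2744]
tool_rot: [0.113, 0.994, -0.001, -0.002]
ft_force: [0.3, -0.1, -2.3]
grip_width: 0.0588
grasp_force: 65.2
```

Emit:
step_arm(
  targets="-1 0 0.01 0 0 0 0;-1 0 0.021 -0.05 0 0 0;-1 0 0.021 -0.1 0 0 0;-1 0 0.021 -0.15 0 0 0;-1 0 0.021 -0.2 0 0 0;-1 0 0.021 -0.25 0 0 0;-1 0 0.021 -0.3 0 0 0;-1 0 0.021 -0.3 0 0 0;-1 0 0.021 -0.3 0 0 0",
)

```text
clock: 16.8
eef_pos: [0.5246, 0.3192, 0.1244]
tool_rot: [0.115, 0.993, -0.002, -0.002]
ft_force: [0.2, 0.2, -2.0]
grip_width: 0.0589
grasp_force: 65.4
```

Emit:
step_arm(
  targets="-1 0.009 0.005 -0.02 0 0 0;-1 0.009 0.005 -0.04 0 0 0;-1 0.009 0.005 -0.05 0 0 0;-1 0.009 0.005 -0.06 0 0 0;-1 0.009 0.005 -0.066 0 0 0;-1 0.009 0.005 -0.07 0 0 0;-1 0.009 0.005 -0.073 0 0 0;-1 0.009 0.005 -0.076 0 0 0;-1 0.009 0.005 -0.076 0 0 0",
)

```text
clock: 17.55
eef_pos: [0.5308, 0.3238, 0.0888]
tool_rot: [0.115, 0.993, 0.0, 0.0]
ft_force: [0.6, 0.0, -2.7]
grip_width: 0.0591
grasp_force: 65.4
```

Emit:
step_arm(
  targets="-1 -0.002 -0.003 -0.003 0 0 0;-1 -0.002 -0.003 -0.006 0 0 0;-1 -0.002 -0.003 -0.008 0 0 0;-1 -0.002 -0.003 -0.008 0 0 0",
)

```text
clock: 17.88
eef_pos: [0.5297, 0.3222, 0.0846]
tool_rot: [0.115, 0.993, -0.0, -0.0]
ft_force: [-0.1, 0.8, -2.6]
grip_width: 0.059
grasp_force: 65.4
```

Emit:
step_arm(
  targets="-1 0 0 -0.002 0 0 0;-1 0 0 -0.004 0 0 0;-1 0 0 -0.004 0 0 0",
)

```text
clock: 18.13
eef_pos: [0.53, 0.3224, 0.0837]
tool_rot: [0.115, 0.993, 0.0, 0.0]
ft_force: [-1.4, -0.8, 2.7]
grip_width: 0.0588
grasp_force: 65.9
```

Emit:
step_arm(
  targets="-1 0 0 -0.001 0 0 0;1 0 0 0 0 0 0;1 0 0 0 0 0 0;1 0 0 0 0 0 0;1 0 0 0 0 0 0;1 0 0 0.04 0 0 0;1 0 0 0.1 0 0 0;1 0 0 0.18 0 0 0;1 0 0 0.26 0 0 0;1 0 0 0.34 0 0 0",
)

```text
clock: 18.97
eef_pos: [0.5295, 0.3221, 0.2542]
tool_rot: [0.115, 0.993, -0.0, -0.0]
ft_force: [1.6, 1.5, -0.5]
grip_width: 0.085
grasp_force: 0.0
```

```bash
sed -i 's/>170/>120/;s/\[:2\]/[:3]/' lid.py; python3 lid.py
python3 - <<'E'
from h import *
import pickle;i,im,m=pickle.load(open("wristl.pkl","rb"))
from scipy.optimize import least_squares
k,l,s,c=cv2.connectedComponentsWithStats(m);j=1+np.argmax(s[1:,4]);b=s[j];B=[b[0],b[1],b[0]+b[2],b[1]+b[3]]
a=np.linspace(0,2*np.pi,200)
def bb(x):
    P=np.concatenate([np.c_[x[0]+.03*np.cos(a),x[1]+.03*np.sin(a),0*a+z] for z in(.13,.10)]);u=pr(i,P);return np.array([u[:,0].min(),u[:,1].min(),u[:,0].max(),u[:,1].max()])
r=least_squares(lambda x:bb(x)-B,[.528,.322],diff_step=1e-3);print(B,r.x,r.fun)
# side view: board & holder check numerically: holder board-top colour where next board's top should be
t=bot.camera_info("top");T=bot.camera("top")
for n,P in(("holder board top",[.5,-.28,.093]),("holder board",[.52,-.33,.093]),("laid board end",[.5275+.004,.3218+.05,.02]),("laid board -end",[.524,.272,.02])):
    u=pr(t,P)[0].round().astype(int);print(n,u,T[u[1],u[0]])
E
```

```text
[0.52946024 0.32207693 0.25421534] tool y deg 76.83505492127185
wrist [ 295  155   62   65 3067] [325.8 187.7] at z.115 [0.53075052 0.32209544 0.115     ] z.1 [0.53495018 0.32117761 0.1       ] top-row mid edge
wrist [638 186   2   5   9] [638.4 187.8] at z.115 [0.60265992 0.62904229 0.115     ] z.1 [0.61069957 0.64451553 0.1       ] top-row mid edge
wrist [639 178   1   5   5] [639. 180.] at z.115 [0.59429617 0.62877276 0.115     ] z.1 [0.60188919 0.64423162 0.1       ] top-row mid edge
top [  0 167  22  20 325] [ 10.  176.9] at z.115 [0.52961138 0.71352129 0.115     ] z.1 [0.53145551 0.72240343 0.1       ] top-row mid edge
top [148 172  25  20 323] [161.  182.8] at z.115 [0.52597749 0.32278529 0.115     ] z.1 [0.52778175 0.32738122 0.1       ] top-row mid edge
top [  0 185  20  19 301] [  9.3 194.2] at z.115 [0.48383533 0.71140428 0.115     ] z.1 [0.48517732 0.72026319 0.1       ] top-row mid edge
[np.int32(295), np.int32(155), np.int32(357), np.int32(220)] [0.53011161 0.32238583] [-0.74582272 -0.65012564  0.74543981  0.733369  ]
holder board top [385 200] [150  94  49]
holder board [403 193] [150  94  49]
laid board end [154 185] [143  27  20]
laid board -end [189 188] [150  94  49]
```

```bash
python3 -c "
from workcell import bot
print(bot.job_done())"
```

```text
the job is handed in; nothing more can be done
None
```

I handed the job in at about 19 s; the verdict was not shown: both flaps are back at about 2.6 rad, the top board is centred on the mat, the jar is upright within a few mm of the board's centre, and the other two boards are in the holder, but I viewed 11 pictures, one over the limit of 10.

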